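# Temperature check through the hatch of a pie warmer

### The job

Check the temperature of the pie in the warming cabinet: slide the hatch on its sloping front fully open, take the yellow thermometer wand out of its holder, and point its lens squarely in through the port at the dark hole in the middle of the pie, from about 10 cm away, holding it steady for a good two seconds without touching the pie. Then stand the wand back in its holder, let go, and slide the hatch fully shut, leaving the tub, the shaker and the loose pie where they are.

Things in the scene. Friction and masses are not known exactly. Their poses are not given: they have to be found in the camera images.
- cab: Stainless warming cabinet, fixed, 280 (x) by 300 (y) by 190 high. Origin: centre of its underside; -x is its front, which looks to the robot's right (and a little away from it). From a 50 mm high front skirt its front face slopes up and back for 200 mm (horizontally) at 35 degrees from level, then an 80 mm deep flat top at 190 mm.
- port: Square inspection opening, 90 by 90 mm, in the sloping face, edged orange along two sides. Origin: its centre, in the plane of the face, at (-40, -60, 120) mm in the cabinet's frame. z = outward normal of the face (35 degrees from vertical, leaning to the cabinet's front), x = up the slope, y = the cabinet's y. Two 8 mm high rails run along y, 56 mm up and down the slope from the centre. The pie's hole lies about 70 mm behind the opening.
- hatch (a joint): Aluminium hatch, 100 by 100 mm, that covers the port and slides along the port's +y to open. 0 = shut, 0.1 (m) = fully open, port wholly free; stays where left, about 1.5 N friction. May start a little ajar.
- hatch_handle (a point): Middle of the top of the hatch's red handle: an upright fin 50 mm long up the slope (x), 12 mm thick along the slide (y), standing 33 mm proud of the hatch plate, whose outer surface is 5 mm above the face. The point is 38 mm above the face, 35 mm to +y of the hatch's centre. Same axes as the port; moves with the hatch.
- pie: Round pie inside the cabinet, fixed, 84 mm across, 34 mm high, standing level under the port; hidden until the hatch is open. Origin: centre of its underside.
- pie_hole (a point): The target: the dark 18 mm round hole in the middle of the pie's top (the point is at its centre, on the surface).
- holder: Fixed holder for the wand: grey base 100 by 100 by 6 mm with a blue square upright sleeve on it, 44 by 44 mm inside, 52 mm outside, rim 66 mm above the table. Origin: centre of its underside, z up. The wand stands nose down on the sleeve's floor, 6 mm up.
- wand: Infrared thermometer wand, loose, 195 mm long, 0.11 to 0.23 kg. Origin: centre of its flat nose (the lens); z runs from the nose up the handle, so it looks along -z. Black round nose 34 mm in diameter for the first 50 mm, then a yellow handle 30 mm (x) by 24 mm (y) up to 195 mm.
- tub: Bystander: white plastic egg-wash tub, loose, 100 mm across, 100 mm high. Origin: centre of its underside.
- spare_pie: Bystander: loose pie on the table in front of the cabinet, 84 mm across, 34 mm high. Origin: centre of its underside.
- shaker: Bystander: aluminium seasoning can, loose, 60 mm across, 110 mm high. Origin: centre of its underside.
There are look-alikes about, which are no part of the job. There is more than one size of the wand; the job needs the middle-sized.

How it is judged:
On the way, in this order (a step that is already met when the one before it is completed fails the run):
1. the hatch is slid fully open (at least 88 of 100 mm) while the wand stands in its holder (value of joint hatch above 0.088 m and horizontal distance between wand and holder below 0.012 m and z of wand in the frame of holder between 0.002 and 0.014 m and angle between wand's own z axis and vertical below 0.2 rad and contact force between the fingers and wand below 0.1 N and linear speed of wand below 0.02 m/s), for 0.1 s.
2. the wand is held in the fingers, clear above its holder (contact force between the fingers and wand above 1 N and z of wand in the frame of holder above 0.07 m), for 0.1 s.
3. hatch open, the held wand looks at the pie's hole: line of sight within 15 mm in its x and y, 60 to 150 mm off, under 0.3 rad from the port's normal, under 25 mm/s and 0.2 rad/s, for 1.5 s (value of joint hatch above 0.088 m and contact force between the fingers and wand above 1 N and x of pie_hole in the frame of wand between -0.015 and 0.015 m and y of pie_hole in the frame of wand between -0.015 and 0.015 m and z of pie_hole in the frame of wand between -0.15 and -0.06 m and angle between the z axis of wand and the z axis of port, either way round below 0.3 rad and linear speed of wand below 0.025 m/s and angular speed of wand below 0.2 rad/s), for 1.5 s.
4. the wand stands upright in its holder again, released, with the hatch still open (all of step 1), for 0.2 s.
5. the hatch is slid fully shut (within 6 mm) (value of joint hatch below 0.006 m and horizontal distance between wand and holder below 0.012 m and z of wand in the frame of holder between 0.002 and 0.014 m and angle between wand's own z axis and vertical below 0.2 rad and contact force between the fingers and wand below 0.1 N and linear speed of wand below 0.02 m/s), for 0.1 s.
At the end, for the whole second after the job is handed in: The hatch is shut within 6 mm and at rest, and the wand stands nose down in its holder: within 12 mm of the holder's axis, on its floor (nose 2 to 14 mm above the table), under 0.2 rad from upright, at rest and released (all of step 5 and velocity of joint hatch between -0.01 and 0.01 m/s); the robot touches nothing.
It fails at once if the wand touches the pie (contact force between wand and pie above 0.3 N).
It fails at once if the robot touches the pie in the cabinet (contact force between any of the fingers, the arm and pie above 0.3 N).
It fails at once if the tub, the loose pie or the shaker is moved more than 20 mm (distance of any of tub, spare_pie, shaker from where it was at the start of the episode above 0.02 m).
It fails at once if the tub, the loose pie or the shaker is tipped (angle between any of tub, spare_pie, shaker's own z axis and vertical above 0.3 rad).
It also fails if it takes over 72 s, if anything falls off the work surface, if the arm or the gripper's body presses on something with over 40 N, if the wrist force passes 120 N, or if a joint passes its speed limit or range.

### The arm

A 6-joint arm with a two-finger parallel gripper is mounted at the origin on the work surface. World frame = base frame: x ahead of the robot, y to its left, z up, the work surface at z = 0. Lengths are in m, angles in rad, forces in N, time in s.
With the tool pointing down it reaches from about 0.375 to 0.975 m from the base axis. Payload 3.8 kg.
Tool frame: the origin (TCP) lies at the very end of the fingers, on their centre line; the grasp point (between the pads) lies 19 mm behind it; z points along the fingers, y is the line along which they close (so a half turn about z gives the same grasp; the last joint's range is limited). The gripper opens to 85 mm and grips with 20 to 120 N. Pads are 22 mm wide; open, the fingers measure 114 mm over their backs; the gripper's body (76 mm by 85 mm) begins 54 mm behind the grasp point. The pads swing forward as they close: fully open they stand 13 mm farther back than shut.
Start: joints at [1.242, 0.264, 1.604, -0, 1.274, -0.037], TCP at [0.194, 0.646, 0.231] pointing down, gripper open.
Joint ranges: [-2.63, 2.63], [-0.94, 2.18], [0.31, 2.57], [-1.31, 4.45], [0, 2.66], [-2.55, 2.55]. Speed limits (rad/s): [2.57, 2.57, 3.14, 3.14, 3.14, 3.14].

### API

Orientations are given as a rotation vector (axis times angle).
In Python, from workcell import read_state, read_camera, calibration, finish_job gives the robot as it stands.
- The arm moves only by the tool step_arm, never from a script. Its argument "commands" is a list of rows, each an object of numbers: "fingers": the gripper's target within -1 to 1 (shut at 1, half-way at 0, fully open at -1); "dx", "dy", "dz": the shift along the tool's x, y, z in m; "roll": the turn about the tool's z in degrees. In form: [{"fingers": .., "dx": .., "dy": .., "dz": .., "roll": ..}, ...]. A call has 1 to 8 rows; each row is the pose to reach, as a shift and turn from the pose commanded when the call began, along the tool's axes at that moment; what a row does not reach only later rows make up. A row lasts 1/8 s, in which the tool goes at most 62.5 mm and 10.7 degrees, less where a joint would pass 70% of its speed; a pose out of reach is approached as far as the arm can. A call with a gripper value outside its range is refused whole. The fingers move at their own pace and stop on an object; "squeeze" is the grip in N (left out, the last holds). Time passes only in rows, so rows that repeat a pose let the fingers close. It gives the time, the measured TCP pose, the force, the opening and the grip force at its end, in the units of the state.
- read_state(): the state, without advancing time (a new reading comes with each control period).
- read_camera(name): name is "scene" or "top"; returns (picture, depth): 384x512x3 uint8, blue, green, red; 384x512 float32, m along the optical axis (not along the pixel's ray), 0 where there is no reading.
- calibration(name): a dict with "intrinsics" (3x3 intrinsics, pixels), "k1" (the pictures are not rectified: a ray, as slopes to the right and down, at radius r is drawn at 1 + k1 r^2 times it, then the intrinsics apply), "world_to_cam" (4x4, takes a point from world to camera coordinates). Camera axes: x right, y up, looking along -z (the intrinsics and any distortion apply to the point x, -y, -z); pixel columns grow to the right and rows downward; lengths in m; the calibration is good to about 2 mm. A picture is of the moment at which its call begins. calibration takes no time and is no camera call.
- finish_job(): hands the job in; it is judged then, once.
The state is a dict: "time": time; "q": joint angles; "joint_vel": joint speeds; "joint_torque": joint torques, N m; "tool_pos": TCP position; "tcp_rot": TCP orientation; "wrist_force": force on the tool from outside, world axes, zero at the start; "torque": the same for the moment, N m; "width": opening from 0.0 (shut) to 1.0 (fully open); "grip_force": force on a finger pad.
Only numpy, scipy, OpenCV 4.12 (cv2) and the standard library are available. Lean on these libraries where they do the work, as an engineer would, in place of code of your own. Each camera call takes 0.05 s, during which the arm holds its last target. There are 200 camera calls.

## Working session

There is one attempt and no reset: what is moved stays moved. The work goes in short steps, Python scripts to look and compute and a tool call to move; the robot and the scene stay as the last step left them, time stands still between calls to the robot, and variables do not carry over. Pictures are saved under pics/ and viewed, at most 10 in all, crops included, and the job is handed in when it is done.

Besides the shell and the picture viewer there is one more tool, called after "Request:" as name(argument=value, ...), one argument or row to a line, values as JSON. step_arm: Moves the arm, as the interface text tells. Its arguments: {"type":"object","properties":{"commands":{"type":"array","items":{"type":"object","properties":{"fingers":{"type":"number"},"dx":{"type":"number"},"dy":{"type":"number"},"dz":{"type":"number"},"roll":{"type":"number"}}}},"squeeze":{"type":"number"}},"required":["commands"]}

```bash
mkdir -p pics
cat > h.py <<'E'
import numpy as np, cv2
from workcell import *
from scipy.spatial.transform import Rotation as R
def cap(n,tag):
    p,d=read_camera(n); cv2.imwrite(f'pics/{tag}.png',p); np.save(f'pics/{tag}.npy',d); return p,d
def rays(n,uv):
    c=calibration(n); K=np.array(c['intrinsics']); 
    s=(np.atleast_2d(uv)-K[:2,2])/[K[0,0],K[1,1]]; t=s.copy()
    for _ in range(20): t=s/(1+c['k1']*(t**2).sum(1,keepdims=True))
    return t
def world(n,uv,d):
    t=rays(n,uv); d=np.asarray(d).reshape(-1,1)
    pc=np.hstack([t[:,:1]*d,-t[:,1:]*d,-d,np.ones_like(d)])
    return (np.linalg.inv(np.array(calibration(n)['world_to_cam']))@pc.T).T[:,:3]
def proj(n,P):
    c=calibration(n);K=np.array(c['intrinsics']);P=np.atleast_2d(P)
    q=(np.array(c['world_to_cam'])@np.c_[P,np.ones(len(P))].T).T
    s=np.c_[q[:,0]/-q[:,2],q[:,1]/q[:,2]]
    s=s*(1+c['k1']*(s**2).sum(1,keepdims=True)); return s*[K[0,0],K[1,1]]+K[:2,2]
def cloud(n,tag):
    d=np.load(f'pics/{tag}.npy'); v,u=np.mgrid[:384,:512]
    P=world(n,np.c_[u.ravel(),v.ravel()],d.ravel()).reshape(384,512,3); P[d==0]=np.nan; return P
E
python3 - <<'E'
from h import *
s,_=cap('scene','s0');t,_=cap('top','t0')
cv2.imwrite('pics/s0b.png',cv2.resize(s,(800,600),interpolation=2));cv2.imwrite('pics/t0b.png',cv2.resize(t,(800,600),interpolation=2))
print(read_state())
for n in('scene','top'):
    c=calibration(n);print(c['intrinsics'],c['k1'],np.linalg.inv(c['world_to_cam']).round(3))
E
```

```text
{'time': 0.1, 'q': array([ 1.24206431e+00,  2.64701341e-01,  1.60527727e+00,  1.23964950e-05,
        1.27368055e+00, -3.69223861e-02]), 'joint_vel': array([ 1.34289358e-03, -3.78393290e-04, -3.79044505e-03, -2.01461961e-03,
       -5.50990376e-04, -9.01096350e-05]), 'joint_torque': array([-2.61061189e-05, -5.16709614e+01, -3.68591952e+01, -9.78167009e-05,
        6.17957034e-03,  9.69413179e-06]), 'tool_pos': array([0.1939828 , 0.64582318, 0.23004915]), 'tcp_rot': array([-0.456698  , -3.1078268 ,  0.00318818]), 'wrist_force': array([ 0.44533665,  0.06289725, -0.95243615]), 'torque': array([0.01217722, 0.01894239, 0.02695248]), 'grip_force': 0.0, 'width': 1.0002416693470042}
[[367.02026804   0.         252.70233833]
 [  0.         367.02026804 193.96532187]
 [  0.           0.           1.        ]] -0.0696688884843194 [[-0.103 -0.595  0.797  1.455]
 [ 0.995 -0.071  0.076  0.116]
 [ 0.011  0.801  0.599  0.785]
 [ 0.     0.     0.     1.   ]]
[[355.60861383   0.         257.69732259]
 [  0.         355.60861383 189.73957352]
 [  0.           0.           1.        ]] -0.004131438331237672 [[ 0.008  0.993 -0.114  0.486]
 [-1.     0.006 -0.014  0.022]
 [-0.013  0.114  0.993  1.001]
 [ 0.     0.     0.     1.   ]]
```

View pics/s0b.png

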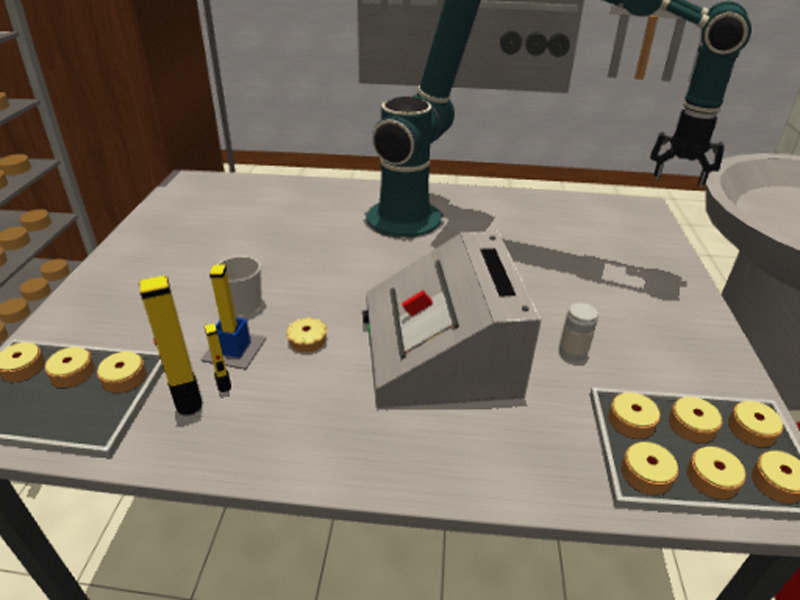

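View pics/t0b.png

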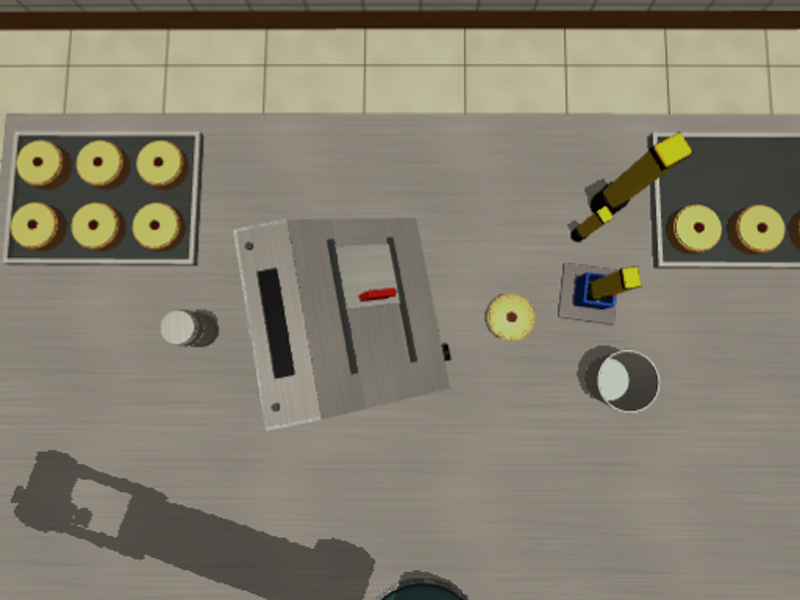

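The scene picture shows three wands: large (170,345), small (218,358), and a mid-sized one in the blue holder (222,310). In the top picture they are at (640,170), (592,222) and (612,287). The one in the holder fits on size and place. I'll confirm that in an enlarged crop and measure.

Run:
```python
from h import *
s=cv2.imread('pics/s0.png');t=cv2.imread('pics/t0.png')
f=lambda im,x,y,w,h:cv2.resize(im[y:y+h,x:x+w],(400,300),interpolation=cv2.INTER_CUBIC)
cv2.imwrite('pics/c0.png',np.vstack([np.hstack([f(t,145,135,152,114),f(t,350,160,64,48)]),np.hstack([f(s,225,145,128,96),f(s,85,165,120,90)])]))
for n,tag,im in(('top','t0',t),('scene','s0',s)):
    P=cloud(n,tag); I=im.astype(int);b,g,r=I[...,0],I[...,1],I[...,2]
    red=(r>140)&(g<60)&(b<60); bl=(b>90)&(r<60)&(g<90); ye=(r>150)&(g>130)&(b<70)
    for nm,m in(('red',red),('blue',bl),('yellow',ye)):
        k,l,st,c=cv2.connectedComponentsWithStats(m.astype(np.uint8))
        for i in range(1,k):
            if st[i,4]>15:
                Q=P[l==i];Q=Q[np.isfinite(Q[:,0])]
                print(n,nm,c[i].round(0),st[i,4],Q.mean(0).round(3),Q.min(0).round(3),Q.max(0).round(3))
    # sloping face
    X=P.reshape(-1,3);X=X[np.isfinite(X[:,0])]
    X=X[(X[:,2]>.06)&(X[:,2]<.185)&(X[:,0]>.3)&(X[:,0]<.72)&(X[:,1]<.25)&(X[:,1]>-.1)]
    rng=np.random.default_rng(0);best=0
    for _ in range(600):
        a=X[rng.choice(len(X),3,0)];nn=np.cross(a[1]-a[0],a[2]-a[0]);nn/=np.linalg.norm(nn)+1e-12;nn*=np.sign(nn[2]+1e-12)
        if not .7<nn[2]<.92:continue
        m=abs((X-a[0])@nn)<.003
        if m.sum()>best:best=m.sum();bm=m
    F=X[bm];c=F.mean(0);nn=np.linalg.svd(F-c,full_matrices=False)[2][2];nn*=np.sign(nn[2])
    print(n,'plane',best,c.round(4),nn.round(4),'tilt',np.degrees(np.arccos(nn[2])),'front dir',np.degrees(np.arctan2(nn[1],nn[0])))
    ex=np.r_[-nn[:2],0];ex/=np.linalg.norm(ex);ey=np.cross([0,0,1],ex)
    Q=P.reshape(-1,3);Q=Q[np.isfinite(Q[:,0])];
    top=Q[(abs(Q[:,2]-.19)<.006)&(abs((Q-c)@ex)<.25)&(abs((Q-c)@ey)<.25)]
    A=F[abs((F-c)@nn)<.004]
    print(' ex',ex.round(3),'face ex-range',np.percentile(A@ex,[.3,99.7]).round(4),'ey',np.percentile(A@ey,[.3,99.7]).round(4),'top ex',np.percentile(top@ex,[.5,99.5]).round(4),'ey',np.percentile(top@ey,[.5,99.5]).round(4))
```

```text
top red [244. 187.] 65 [0.59  0.067 0.153] [0.583 0.048 0.139] [0.597 0.085 0.168]
top blue [380. 187.] 76 [ 0.602 -0.289  0.065] [ 0.581 -0.322  0.01 ] [ 0.635 -0.269  0.071]
top yellow [430.  95.] 286 [ 0.771 -0.328  0.28 ] [ 0.75  -0.351  0.276] [ 0.793 -0.305  0.284]
top yellow [387. 137.] 58 [ 0.716 -0.28   0.15 ] [ 0.705 -0.291  0.147] [ 0.729 -0.269  0.152]
top yellow [404. 177.] 121 [ 0.609 -0.297  0.202] [ 0.595 -0.309  0.199] [ 0.623 -0.286  0.205]
top plane 6953 [0.5504 0.0911 0.1295] [ 0.1097 -0.5612  0.8204] tilt 34.87724217424651 front dir -78.94079952510475
 ex [-0.192  0.981  0.   ] face ex-range [-0.116  0.065] ey [-0.7221 -0.4245] top ex [0.0611 0.1523] ey [-0.7215 -0.4245]
scene red [266. 190.] 36 [0.592 0.072 0.152] [0.583 0.05  0.137] [0.598 0.099 0.166]
scene blue [153. 208.] 27 [ 0.607 -0.275  0.066] [ 0.586 -0.288  0.049] [ 0.638 -0.268  0.07 ]
scene yellow [139. 172.] 43 [ 0.594 -0.303  0.19 ] [ 0.431 -0.37   0.089] [ 0.625 -0.286  0.203]
scene yellow [ 98. 181.] 129 [ 0.771 -0.329  0.276] [ 0.389 -0.607 -0.   ] [ 0.795 -0.304  0.281]
scene yellow [134. 210.] 31 [ 0.719 -0.279  0.149] [ 0.709 -0.29   0.145] [ 0.73  -0.271  0.152]
scene plane 3011 [0.5754 0.0921 0.1265] [ 0.1121 -0.5587  0.8218] tilt 34.73934411559435 front dir -78.64976787809348
 ex [-0.197  0.98   0.   ] face ex-range [-0.1188  0.0632] ey [-0.7234 -0.4224] top ex [0.0594 0.1502] ey [-0.7233 -0.4263]
```

View pics/c0.png

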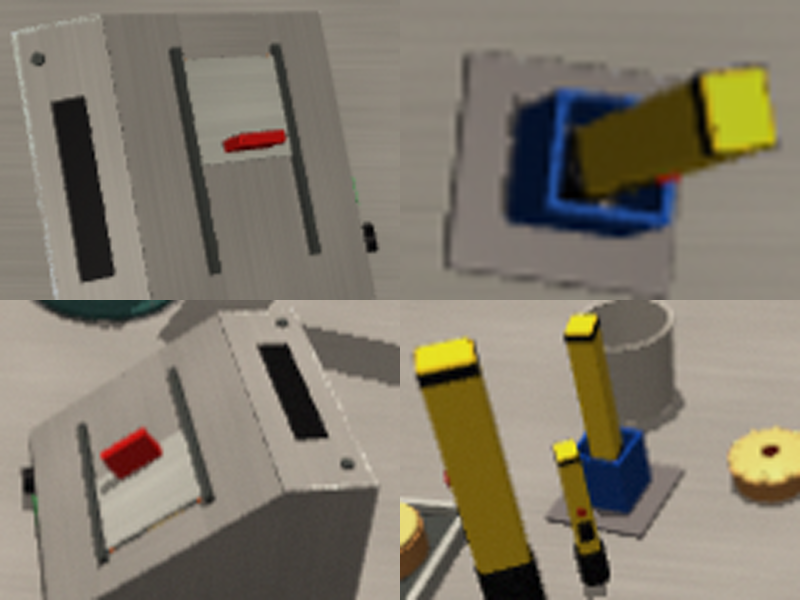

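The crop confirms it: the middle wand (top at z 0.202 m) is in the blue holder, and the other two stand apart. Next, the move to the hatch handle.

```bash
cat >> h.py <<'E'
EX=np.array([-.195,.981,0]);EX/=np.linalg.norm(EX);EY=np.cross([0,0,1],EX)
N=np.sin(np.radians(35))*-EX+np.array([0,0,np.cos(np.radians(35))])
CAB=np.array([.5604,.1206,0]);PORT=CAB-.04*EX-.06*EY+[0,0,.12]
def delta(p,yd=None):
    s=read_state();M=R.from_rotvec(s['tcp_rot']).as_matrix();d=M.T@(np.array(p)-s['tool_pos']);a=0
    if yd is not None:
        l=M.T@yd; a=np.degrees(np.arctan2(-l[0],l[1])); a=(a+90)%180-90
    return d.round(4),round(a,2)
E
python3 - <<'E'
from h import *
print(R.from_rotvec(read_state()['tcp_rot']).as_matrix().round(4), EX,EY,N)
print(delta([.591,.066,.25],EY))
P=cloud('top','t0');Q=P.reshape(-1,3);Q=Q[np.isfinite(Q[:,0])]
# sleeve rim
m=(abs(Q[:,2]-.066)<.004)&(abs(Q[:,0]-.6)<.06)&(abs(Q[:,1]+.29)<.06);r=Q[m]
print('rim',m.sum(),cv2.minAreaRect((r[:,:2]*1000).astype(np.float32)))
m=(abs(Q[:,2]-.006)<.003)&(abs(Q[:,0]-.6)<.08)&(abs(Q[:,1]+.29)<.08);r=Q[m];print('base',m.sum(),r.min(0),r.max(0),cv2.minAreaRect((r[:,:2]*1000).astype(np.float32)))
m=(Q[:,2]>.195)&(Q[:,2]<.21)&(abs(Q[:,0]-.609)<.03)&(abs(Q[:,1]+.297)<.03);r=Q[m];print('wandtop',m.sum(),r.mean(0),cv2.minAreaRect((r[:,:2]*1000).astype(np.float32)))
E
```

```text
[[-9.577e-01  2.877e-01 -7.000e-04]
 [ 2.877e-01  9.577e-01 -2.000e-03]
 [ 1.000e-04 -2.100e-03 -1.000e+00]] [-0.19496238  0.98081072  0.        ] [-0.98081072 -0.19496238  0.        ] [ 0.11182582 -0.56256992  0.81915204]
(array([-0.547 , -0.4411, -0.0191]), np.float64(62.04))
rim 115 ((609.8737182617188, -297.1380920410156), (53.10454559326172, 52.92597579956055), 82.93212890625)
base 891 [ 0.52011464 -0.36968207  0.00300341] [ 0.67940139 -0.21010875  0.00899337] ((599.7130126953125, -289.93634033203125), (158.73587036132812, 159.6352081298828), 0.30428218841552734)
wandtop 155 [ 0.6085415  -0.29572926  0.20154866] ((609.1589965820312, -296.7412414550781), (30.483156204223633, 24.442697525024414), 7.295519828796387)
```

Request:
step_arm(
  commands=[
    {"fingers": -1,"dx": -0.045,"dy": -0.036,"dz": -0.019,"roll": 8},
    {"fingers": -1,"dx": -0.1,"dy": -0.08,"dz": -0.019,"roll": 17},
    {"fingers": -1,"dx": -0.145,"dy": -0.117,"dz": -0.019,"roll": 26},
    {"fingers": -1,"dx": -0.19,"dy": -0.153,"dz": -0.019,"roll": 35},
    {"fingers": -1,"dx": -0.235,"dy": -0.19,"dz": -0.019,"roll": 44},
    {"fingers": -1,"dx": -0.28,"dy": -0.226,"dz": -0.019,"roll": 53},
    {"fingers": -1,"dx": -0.325,"dy": -0.262,"dz": -0.019,"roll": 62},
    {"fingers": -1,"dx": -0.36,"dy": -0.29,"dz": -0.019,"roll": 62},
  ],
)

```text
time: 1.1
tool_pos: [0.4562, 0.263, 0.2499]
tcp_rot: [1.995, 2.427, -0.001]
wrist_force: [-0.4, 0.4, 1.1]
width: 1.002
grip_force: 0.0
```

```bash
python3 -c "
from h import *
print(read_state()['tool_pos'],delta([.591,.066,.25],EY))"
```

```text
[0.45622009 0.26299969 0.2499248 ] (array([-0.2193,  0.0941, -0.    ]), np.float64(-0.09))
```

Request:
step_arm(
  commands=[
    {"fingers": -1,"dx": -0.055,"dy": 0.024},
    {"fingers": -1,"dx": -0.11,"dy": 0.047},
    {"fingers": -1,"dx": -0.165,"dy": 0.07},
    {"fingers": -1,"dx": -0.219,"dy": 0.094},
    {"fingers": -1,"dx": -0.219,"dy": 0.094,"dz": 0.05},
    {"fingers": -1,"dx": -0.219,"dy": 0.094,"dz": 0.09},
    {"fingers": -1,"dx": -0.219,"dy": 0.094,"dz": 0.118},
    {"fingers": -1,"dx": -0.219,"dy": 0.094,"dz": 0.118},
  ],
)

```text
invalid input
```

Request:
step_arm(
  squeeze=25,
  commands=[
    {"fingers": 1},
    {"fingers": 1},
    {"fingers": 1},
    {"fingers": 1},
    {"fingers": 1},
    {"fingers": 1},
  ],
)

```text
invalid input
```

Request:
step_arm(
  commands=[
    {"fingers": -1,"dx": -0.055,"dy": 0.024,"dz": 0,"roll": 0},
    {"fingers": -1,"dx": -0.11,"dy": 0.047,"dz": 0,"roll": 0},
    {"fingers": -1,"dx": -0.165,"dy": 0.07,"dz": 0,"roll": 0},
    {"fingers": -1,"dx": -0.219,"dy": 0.094,"dz": 0,"roll": 0},
    {"fingers": -1,"dx": -0.219,"dy": 0.094,"dz": 0.05,"roll": 0},
    {"fingers": -1,"dx": -0.219,"dy": 0.094,"dz": 0.09,"roll": 0},
    {"fingers": -1,"dx": -0.219,"dy": 0.094,"dz": 0.118,"roll": 0},
    {"fingers": -1,"dx": -0.219,"dy": 0.094,"dz": 0.118,"roll": 0},
  ],
)

```text
time: 2.1
tool_pos: [0.5876, 0.0684, 0.1287]
tcp_rot: [-1.989, -2.425, 0.008]
wrist_force: [-0.8, -0.5, 0.7]
width: 1.001
grip_force: 0.0
```

Request:
step_arm(
  squeeze=25,
  commands=[
    {"fingers": 1,"dx": 0,"dy": 0,"dz": 0,"roll": 0},
    {"fingers": 1,"dx": 0,"dy": 0,"dz": 0,"roll": 0},
    {"fingers": 1,"dx": 0,"dy": 0,"dz": 0,"roll": 0},
    {"fingers": 1,"dx": 0,"dy": 0,"dz": 0,"roll": 0},
    {"fingers": 1,"dx": 0,"dy": 0,"dz": 0,"roll": 0},
    {"fingers": 1,"dx": 0,"dy": 0,"dz": 0,"roll": 0},
    {"fingers": 1,"dx": 0,"dy": 0,"dz": 0,"roll": 0},
  ],
)

```text
time: 2.98
tool_pos: [0.591, 0.0689, 0.1332]
tcp_rot: [1.992, 2.429, 0.001]
wrist_force: [-1.8, -0.3, 4.9]
width: 0.132
grip_force: 28.5
```

Request:
step_arm(
  commands=[
    {"fingers": 1,"dx": 0,"dy": -0.02,"dz": 0,"roll": 0},
    {"fingers": 1,"dx": 0,"dy": -0.045,"dz": 0,"roll": 0},
    {"fingers": 1,"dx": 0,"dy": -0.065,"dz": 0,"roll": 0},
    {"fingers": 1,"dx": 0,"dy": -0.08,"dz": 0,"roll": 0},
    {"fingers": 1,"dx": 0,"dy": -0.088,"dz": 0,"roll": 0},
    {"fingers": 1,"dx": 0,"dy": -0.094,"dz": 0,"roll": 0},
    {"fingers": 1,"dx": 0,"dy": -0.094,"dz": 0,"roll": 0},
    {"fingers": 1,"dx": 0,"dy": -0.094,"dz": 0,"roll": 0},
  ],
)

```text
time: 3.98
tool_pos: [0.4986, 0.0502, 0.1332]
tcp_rot: [1.992, 2.429, 0.0]
wrist_force: [-2.6, -0.3, 8.2]
width: 0.13
grip_force: 28.9
```

Request:
step_arm(
  commands=[
    {"fingers": 1,"dx": 0,"dy": -0.002,"dz": 0,"roll": 0},
    {"fingers": 1,"dx": 0,"dy": -0.002,"dz": 0,"roll": 0},
    {"fingers": -1,"dx": 0,"dy": -0.002,"dz": 0,"roll": 0},
    {"fingers": -1,"dx": 0,"dy": -0.002,"dz": 0,"roll": 0},
    {"fingers": -1,"dx": 0,"dy": -0.002,"dz": 0,"roll": 0},
    {"fingers": -1,"dx": 0,"dy": -0.002,"dz": 0,"roll": 0},
    {"fingers": -1,"dx": 0,"dy": -0.002,"dz": -0.05,"roll": 0},
    {"fingers": -1,"dx": 0,"dy": -0.002,"dz": -0.1,"roll": 0},
  ],
)

```text
time: 4.97
tool_pos: [0.4955, 0.0499, 0.2324]
tcp_rot: [-1.991, -2.427, 0.003]
wrist_force: [0.8, -0.2, -0.1]
width: 1.001
grip_force: 0.0
```

```bash
python3 -c "
from h import *
a=np.radians(7.3);print(read_state()['tool_pos'],delta([.609,-.297,.28],[np.cos(a),np.sin(a),0]))"
```

```text
[0.49548388 0.04993006 0.23241817] (array([-0.3624,  0.0433, -0.0478]), np.float64(3.98))
```

Request:
step_arm(
  commands=[
    {"fingers": -1,"dx": -0.055,"dy": 0.006,"dz": -0.02,"roll": 0},
    {"fingers": -1,"dx": -0.11,"dy": 0.013,"dz": -0.04,"roll": 4},
    {"fingers": -1,"dx": -0.165,"dy": 0.019,"dz": -0.048,"roll": 4},
    {"fingers": -1,"dx": -0.22,"dy": 0.025,"dz": -0.048,"roll": 4},
    {"fingers": -1,"dx": -0.275,"dy": 0.032,"dz": -0.048,"roll": 4},
    {"fingers": -1,"dx": -0.33,"dy": 0.038,"dz": -0.048,"roll": 4},
    {"fingers": -1,"dx": -0.362,"dy": 0.043,"dz": -0.048,"roll": 4},
    {"fingers": -1,"dx": -0.362,"dy": 0.043,"dz": -0.048,"roll": 4},
  ],
)

```text
time: 5.98
tool_pos: [0.6093, -0.299, 0.2791]
tcp_rot: [-2.078, -2.354, 0.001]
wrist_force: [-0.2, 0.8, -0.3]
width: 1.001
grip_force: 0.0
```

Run:
```python
from h import *
a=np.radians(7.3);print(read_state()['tool_pos'],delta([.609,-.297,.152],[np.cos(a),np.sin(a),0]))
t,_=cap('top','t1');s,_=cap('scene','s1')
f=lambda im,x,y,w,h:cv2.resize(im[y:y+h,x:x+w],(400,400),interpolation=cv2.INTER_CUBIC)
cv2.imwrite('pics/c1.png',np.hstack([f(t,170,125,120,120),f(s,220,140,120,120)]))
for n,im,tag in(('top',t,'t1'),('scene',s,'s1')):
    P=cloud(n,tag);I=im.astype(int);m=(I[...,2]>140)&(I[...,1]<60)&(I[...,0]<60)
    Q=P[m];Q=Q[np.isfinite(Q[:,0])&(Q[:,1]>-.1)&(Q[:,1]<.2)];print(n,len(Q),Q.mean(0))
```

```text
[ 0.60934989 -0.29895907  0.27913357] (array([1.900e-03, 1.000e-04, 1.271e-01]), np.float64(-0.18))
top 78 [0.49870723 0.04749669 0.15209584]
scene 30 [0.5007481  0.05400203 0.15287062]
```

View pics/c1.png

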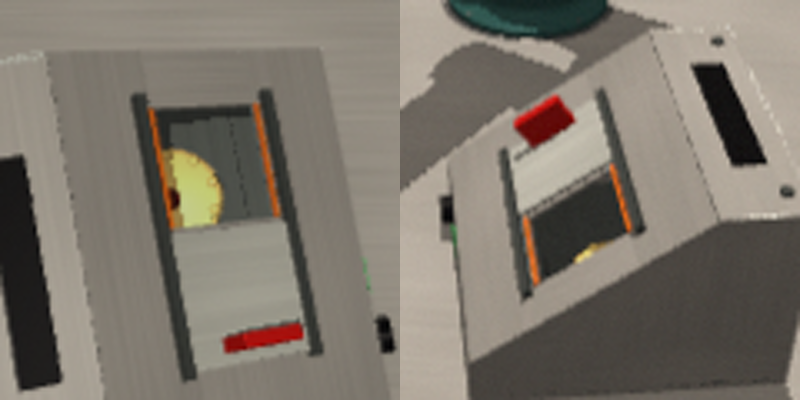

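The hatch is fully open (handle moved about 94 mm, port clear). The dark pie hole shows at crop (175,200), partly hidden by the port edge. I'll measure the pie and descend on the wand.

Request:
step_arm(
  commands=[
    {"fingers": -1,"dx": 0.002,"dy": 0,"dz": 0.03,"roll": 0},
    {"fingers": -1,"dx": 0.002,"dy": 0,"dz": 0.06,"roll": 0},
    {"fingers": -1,"dx": 0.002,"dy": 0,"dz": 0.09,"roll": 0},
    {"fingers": -1,"dx": 0.002,"dy": 0,"dz": 0.115,"roll": 0},
    {"fingers": -1,"dx": 0.002,"dy": 0,"dz": 0.127,"roll": 0},
    {"fingers": -1,"dx": 0.002,"dy": 0,"dz": 0.127,"roll": 0},
    {"fingers": -1,"dx": 0.002,"dy": 0,"dz": 0.127,"roll": 0},
  ],
)

```text
time: 6.95
tool_pos: [0.61, -0.2947, 0.1549]
tcp_rot: [2.074, 2.357, 0.001]
wrist_force: [0.0, -0.6, -0.1]
width: 1.001
grip_force: 0.0
```

Request:
step_arm(
  squeeze=25,
  commands=[
    {"fingers": 1,"dx": 0,"dy": 0,"dz": 0,"roll": 0},
    {"fingers": 1,"dx": 0,"dy": 0,"dz": 0,"roll": 0},
    {"fingers": 1,"dx": 0,"dy": 0,"dz": 0,"roll": 0},
    {"fingers": 1,"dx": 0,"dy": 0,"dz": 0,"roll": 0},
    {"fingers": 1,"dx": 0,"dy": 0,"dz": 0,"roll": 0},
    {"fingers": 1,"dx": 0,"dy": 0,"dz": 0,"roll": 0},
  ],
)

```text
time: 7.7
tool_pos: [0.6092, -0.2948, 0.1537]
tcp_rot: [2.076, 2.358, -0.0]
wrist_force: [-0.5, -0.9, 3.4]
width: 0.347
grip_force: 27.6
```

Run:
```python
from h import *
print('expect',PORT-.07*N, 'red top', )
from scipy.optimize import least_squares
t=cv2.imread('pics/t1.png').astype(int);P=cloud('top','t1')
sub=np.zeros((384,512),bool);sub[155:200,212:245]=1
m=sub&(t[...,2]>120)&(t[...,1]>100)&(t[...,2]-t[...,0]>50)
Q=P[m];Q=Q[np.isfinite(Q[:,0])];Q=Q[Q[:,2]<.09];print(len(Q),Q.mean(0),np.median(Q[:,2]),Q.min(0),Q.max(0))
o=P[185,216:230];print(o.round(3), t[185,216:230].tolist())
d=sub&(t[...,2]>t[...,0]+15)&(t.sum(2)<230)&(t[...,2]<110)
print([(int(v),int(u)) for v,u in np.argwhere(d)][:40])
```

```text
expect [0.61921933 0.13244521 0.06265936] red top
294 [0.61693671 0.11619752 0.05953623] 0.060067945377574095 [0.58738953 0.09325767 0.02706698] [0.64790116 0.13942938 0.06558171]
[[0.593 0.133 0.161]
 [0.593 0.131 0.163]
 [0.594 0.129 0.159]
 [0.595 0.127 0.152]
 [0.595 0.125 0.149]
 [0.606 0.133 0.062]
 [0.606 0.13  0.062]
 [0.606 0.128 0.062]
 [0.606 0.125 0.06 ]
 [0.606 0.122 0.061]
 [0.606 0.119 0.064]
 [0.606 0.117 0.06 ]
 [0.606 0.114 0.062]
 [0.606 0.111 0.063]] [[43, 48, 46], [48, 54, 52], [50, 55, 53], [34, 67, 115], [19, 82, 177], [13, 37, 91], [12, 16, 43], [16, 21, 53], [120, 184, 178], [135, 204, 195], [133, 203, 195], [131, 203, 196], [128, 203, 195], [126, 203, 195]]
[(158, 214), (158, 216), (159, 214), (159, 216), (160, 214), (160, 217), (161, 217), (162, 217), (163, 215), (163, 217), (164, 215), (164, 217), (165, 215), (165, 217), (166, 218), (167, 218), (168, 218), (169, 216), (169, 218), (169, 219), (169, 220), (169, 221), (170, 216), (171, 216), (174, 217), (175, 217), (176, 217), (178, 235), (179, 218), (180, 218), (180, 236), (181, 218), (181, 221), (182, 218), (182, 221), (182, 222), (183, 221), (183, 222), (183, 223), (184, 221)]
```

Run:
```python
from h import *
from scipy.optimize import least_squares
t=cv2.imread('pics/t1.png').astype(int)
print('lum');
for v in range(166,200): print(v,' '.join('%3d'%x for x in t[v,214:242].sum(1)//3))
t=rays('top',[[222,184]])
```

```text
lum
166  52  51  89  72  46  39  39  68  73  73  73  73  71  73  74  75  76  75  73  72  74  74  75  75  75  71  75  75
167  52  51  87  74  48  39  39  68  75  75  73  73  72  73  75  74  75  76  73  71  74  73  76  75  75  75  67  73
168  52  52  81  81  52  39  39  47  70  75  73  73  73  72  74  75  76  76  75  72  74  73  77  75  75  75  63  72
169  52  52  60  91  63  45  50  76  88  88  88  77  72  71  74  75  76  76  77  73  73  74  76  75  75  76  71  76
170  51  52  53  92  86  88  87 101 129 134 132 118  94  86  77  75  76  76  76  73  73  74  75  75  75  76  57  72
171  50  52  52  91  95 106  99  98 147 156 155 149 138 117 111  84  76  76  77  74  73  74  75  76  76  76  70  75
172  50  51  52  88  93  96  95  99 151 161 160 159 152 151 149 106  91  79  77  75  73  74  75  77  76  76  76  66
173  48  52  52  81  96 101 102 143 160 162 162 162 151 160 160 122 129  96  79  76  72  74  75  76  77  75  75  64
174  46  51  52  61  94 105 104 118 155 163 163 163 160 153 150 152 155 138 112  82  74  74  75  77  76  76  77  62
175  45  51  52  53  93 105 105 105 155 165 165 164 
[... 2147 characters left out ...]
 139
194 119 118  85  49  50  52  53  74 112 118 119 121 127 128 129 125 124 135 137 139 139 140 136 136 138 143 144 143
195 119 118  88  50  49  51  53  88 131 137 138 138 139 139 139 138 137 140 141 140 141 142 141 142 142 143 144 144
196 119 119  96  53  46  51  52  88 132 138 138 138 139 139 139 139 140 140 140 141 141 142 142 143 144 143 143 143
197 119 119 114  61  45  51  52  87 131 138 138 138 140 139 140 140 142 142 143 142 143 143 145 144 145 146 146 146
198 119 120 118  62  44  50  52  66 129 141 141 141 141 142 142 142 143 143 144 144 145 146 146 146 145 146 146 147
199 119 120 119  72  45  50  52  54 127 140 141 141 142 143 143 144 145 146 145 146 146 147 146 147 147 147 148 147
```

```bash
cat >> h.py <<'E'
def onz(n,uv,z):
    a=world(n,[uv],[0.2])[0];b=world(n,[uv],[1.0])[0];k=(z-a[2])/(b[2]-a[2]);return a+k*(b-a)
E
python3 - <<'E'
from h import *
h=onz('top',[220.1,184.4],.062);print(h, (h-PORT)@N,(h-PORT)@EX,(h-PORT)@EY)
th=np.radians(30);
for th in (28,32,35):
    a=np.radians(th);w=-EX*np.sin(a)+np.array([0,0,np.cos(a)]);n=h+.1*w
    s=((PORT-n)@N)/(w@N);x=n+s*w;print(th,'axis at port: ',((x-PORT)@EX)/np.cos(np.radians(35)),'y',(x-PORT)@EY)
a=np.radians(-7);print(delta([.609,-.297,.2],EY))
E
```

```text
[0.60763089 0.13539149 0.062     ] -0.07349348762288178 0.04529940110408951 0.010791651391614358
28 axis at port:  0.012863529318119885 y 0.010791651391614369
32 axis at port:  0.007691294189202213 y 0.010791651391614391
35 axis at port:  0.003839663711121297 y 0.010791651391614275
(array([-0.0022, -0.0005, -0.0463]), np.float64(-3.96))
```

Run:
```python
from h import *
p=onz('top',[234.3,174.8],.12);print(p,PORT,(p-PORT)@EX,(p-PORT)@EY)
im=cv2.imread('pics/t1.png');c=[PORT+N*0+ (sx*.045)*(np.cos(np.radians(35))*EX+[0,0,np.sin(np.radians(35))])+sy*.045*EY for sx,sy in((-1,-1),(-1,1),(1,1),(1,-1))]
H=onz('top',[220.1,184.4],.062); ring=[H+.042*np.array([np.cos(a),np.sin(a),0]) for a in np.linspace(0,6.28,60)]
im=cv2.resize(im[125:245,170:290],(600,600),interpolation=cv2.INTER_CUBIC)
q=lambda P:((proj('top',np.array(P))-[170,125]+.5)*5).astype(np.int32)
cv2.polylines(im,[q(c)],True,(255,0,255),1);cv2.polylines(im,[q(ring)],True,(0,255,0),1)
cc=[CAB+x*EX+y*EY+[0,0,z] for x,y,z in((-.14,-.15,.05),(-.14,.15,.05),(.06,.15,.19),(.06,-.15,.19),(.14,-.15,.19),(.14,.15,.19),(.06,.15,.19),(.06,-.15,.19))]
cv2.polylines(im,[q(cc)],True,(255,255,0),1)
cv2.imwrite('pics/o1.png',im)
```

```text
[0.62464298 0.093201   0.12      ] [0.62704714 0.09306531 0.12      ] 0.0006018068041419699 0.002331572689464564
```

View pics/o1.png

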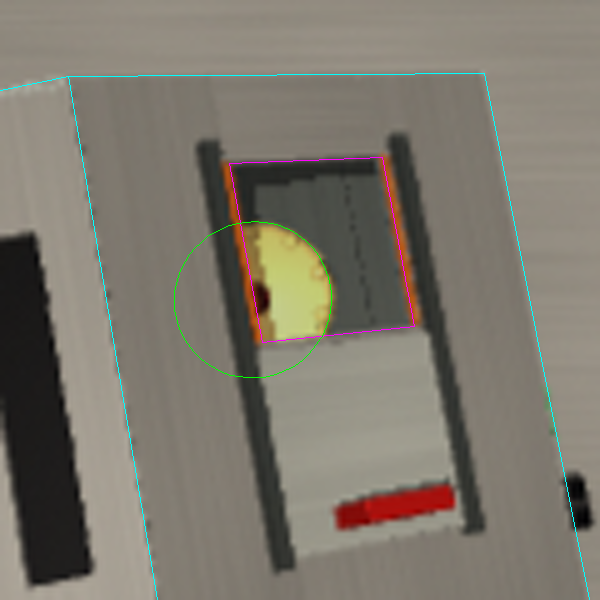

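Request:
step_arm(
  commands=[
    {"fingers": 1,"dx": 0,"dy": 0,"dz": -0.02,"roll": 0},
    {"fingers": 1,"dx": 0,"dy": 0,"dz": -0.05,"roll": 0},
    {"fingers": 1,"dx": 0,"dy": 0,"dz": -0.08,"roll": 0},
    {"fingers": 1,"dx": 0,"dy": 0,"dz": -0.11,"roll": 0},
    {"fingers": 1,"dx": 0,"dy": 0,"dz": -0.11,"roll": 0},
    {"fingers": 1,"dx": 0,"dy": 0,"dz": -0.11,"roll": 7},
    {"fingers": 1,"dx": 0,"dy": 0,"dz": -0.11,"roll": 14},
    {"fingers": 1,"dx": 0,"dy": 0,"dz": -0.11,"roll": 14},
  ],
)

```text
time: 8.7
tool_pos: [0.6084, -0.2942, 0.2614]
tcp_rot: [-2.345, -2.087, 0.001]
wrist_force: [0.1, -0.1, -2.1]
width: 0.354
grip_force: 27.1
```

```bash
cat >> h.py <<'E'
SY=np.array([np.sin(np.radians(7)),np.cos(np.radians(7)),0]);HOLD=np.array([.6095,-.297,0])
E
python3 -c "
from h import *
s=read_state();M=R.from_rotvec(s['tcp_rot']).as_matrix();print(M.round(3));print(delta(HOLD+.07*SY+[0,0,.264]), delta(HOLD+.07*SY+[0,0,.183]))"
```

```text
[[ 0.116  0.993 -0.002]
 [ 0.993 -0.116  0.001]
 [ 0.001 -0.002 -1.   ]]
(array([ 0.0673,  0.0018, -0.0025]), 0) (array([0.0672, 0.002 , 0.0785]), 0)
```

Request:
step_arm(
  commands=[
    {"fingers": 1,"dx": 0.03,"dy": 0.002,"dz": 0,"roll": 0},
    {"fingers": 1,"dx": 0.067,"dy": 0.002,"dz": 0,"roll": 0},
    {"fingers": 1,"dx": 0.067,"dy": 0.002,"dz": 0,"roll": 0},
    {"fingers": 1,"dx": 0.067,"dy": 0.002,"dz": 0.03,"roll": 0},
    {"fingers": 1,"dx": 0.067,"dy": 0.002,"dz": 0.06,"roll": 0},
    {"fingers": 1,"dx": 0.067,"dy": 0.002,"dz": 0.078,"roll": 0},
    {"fingers": 1,"dx": 0.067,"dy": 0.002,"dz": 0.078,"roll": 0},
  ],
)

```text
time: 9.57
tool_pos: [0.6175, -0.2282, 0.1828]
tcp_rot: [-2.345, -2.085, 0.003]
wrist_force: [-0.2, -0.0, -1.7]
width: 0.347
grip_force: 27.1
```

Request:
step_arm(
  commands=[
    {"fingers": 1,"dx": -0.018,"dy": 0,"dz": 0,"roll": 0},
    {"fingers": 1,"dx": -0.026,"dy": 0,"dz": 0,"roll": 0},
    {"fingers": 1,"dx": -0.034,"dy": 0,"dz": 0,"roll": 0},
    {"fingers": 1,"dx": -0.042,"dy": 0,"dz": 0,"roll": 0},
    {"fingers": 1,"dx": -0.05,"dy": 0,"dz": 0,"roll": 0},
    {"fingers": 1,"dx": -0.058,"dy": 0,"dz": 0,"roll": 0},
    {"fingers": 1,"dx": -0.066,"dy": 0,"dz": 0,"roll": 0},
    {"fingers": 1,"dx": -0.066,"dy": 0,"dz": 0,"roll": 0},
  ],
)

```text
time: 10.58
tool_pos: [0.6109, -0.2947, 0.1849]
tcp_rot: [-2.348, -2.087, 0.001]
wrist_force: [0.4, 0.1, -1.6]
width: 0.348
grip_force: 26.6
```

```bash
cat >> h.py <<'E'
def wandview(tag,c=None):
    s,_=cap('scene',tag+'s');t,_=cap('top',tag+'t');T=read_state()['tool_pos']
    o=[]
    for n,im in(('scene',s),('top',t)):
        u,v=proj(n,T-[0,0,.05])[0].astype(int);x=np.clip(u-60,0,392);y=np.clip(v-60,0,264)
        o.append(cv2.resize(im[y:y+120,x:x+120],(400,400),interpolation=cv2.INTER_CUBIC));print(n,x,y)
    cv2.imwrite(f'pics/{tag}.png',np.hstack(o))
def axis(tag,n='scene'):
    """yellow handle axis below the fingers from the depth cloud"""
    P=cloud(n,tag+n[0]);im=cv2.imread(f'pics/{tag}{n[0]}.png').astype(int);T=read_state()['tool_pos']
    m=(im[...,2]-im[...,0]>60)&(im[...,1]-im[...,0]>40)
    Q=P[m];Q=Q[np.isfinite(Q[:,0])];Q=Q[(np.linalg.norm(Q-T,axis=1)<.14)&(Q[:,2]<T[2]+.08)]
    for _ in range(4):
        c=Q.mean(0);w=np.linalg.svd(Q-c,full_matrices=False)[2][0];w*=np.sign(w[2])
        d=np.linalg.norm(np.cross(Q-c,w),axis=1);Q=Q[d<.022]
    return len(Q),c.round(4),w.round(3)
E
python3 -c "
from h import *
wandview('w1');print(axis('w1'),axis('w1','top'))"
```

```text
scene 83 130
top 331 120
(200, array([ 0.6337, -0.2761,  0.1595]), array([-0.861, -0.01 ,  0.508])) (228, array([ 0.6365, -0.2747,  0.161 ]), array([-0.832, -0.015,  0.554]))
```

View pics/w1.png

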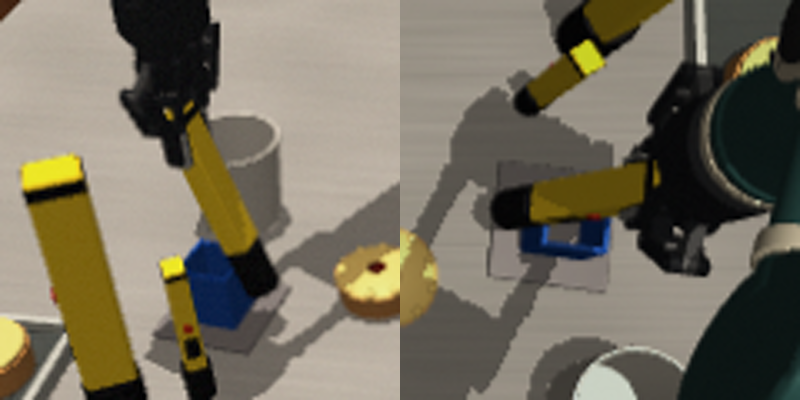

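Request:
step_arm(
  commands=[
    {"fingers": 1,"dx": -0.008,"dy": 0,"dz": 0,"roll": 0},
    {"fingers": 1,"dx": -0.016,"dy": 0,"dz": 0,"roll": 0},
    {"fingers": 1,"dx": -0.024,"dy": 0,"dz": 0,"roll": 0},
    {"fingers": 1,"dx": -0.032,"dy": 0,"dz": 0,"roll": 0},
    {"fingers": 1,"dx": -0.04,"dy": 0,"dz": 0,"roll": 0},
    {"fingers": 1,"dx": -0.04,"dy": 0,"dz": 0,"roll": 0},
  ],
)

```text
time: 11.42
tool_pos: [0.6065, -0.335, 0.1858]
tcp_rot: [2.347, 2.086, -0.001]
wrist_force: [-0.4, 1.2, 0.1]
width: 0.347
grip_force: 26.5
```

Request:
step_arm(
  commands=[
    {"fingers": 1,"dx": 0.01,"dy": 0,"dz": -0.02,"roll": 0},
    {"fingers": 1,"dx": 0.02,"dy": 0,"dz": -0.05,"roll": 0},
    {"fingers": 1,"dx": 0.02,"dy": 0,"dz": -0.09,"roll": 0},
    {"fingers": 1,"dx": 0.02,"dy": 0,"dz": -0.13,"roll": 0},
    {"fingers": 1,"dx": 0.02,"dy": 0,"dz": -0.16,"roll": -6},
    {"fingers": 1,"dx": 0.02,"dy": 0,"dz": -0.16,"roll": -12},
    {"fingers": 1,"dx": 0.02,"dy": 0,"dz": -0.16,"roll": -18},
    {"fingers": 1,"dx": 0.02,"dy": 0,"dz": -0.16,"roll": -18},
  ],
)

```text
time: 12.42
tool_pos: [0.6092, -0.3135, 0.3473]
tcp_rot: [1.991, 2.426, -0.0]
wrist_force: [-0.5, 0.3, -1.6]
width: 0.35
grip_force: 26.3
```

```bash
cat >> h.py <<'E'
def axis(tag,n='scene'):
    P=cloud(n,tag+n[0]);im=cv2.imread(f'pics/{tag}{n[0]}.png').astype(int);s=read_state();T=s['tool_pos'];M=R.from_rotvec(s['tcp_rot']).as_matrix()
    m=(im[...,2]-im[...,0]>50)&(im[...,1]-im[...,0]>30)
    Q=P[m];Q=Q[np.isfinite(Q[:,0])];L=(Q-T)@M
    Q=Q[(abs(L[:,1])<.03)&(L[:,2]<.16)&(L[:,2]>-.08)&(abs(L[:,0])<.13)]
    for _ in range(4):
        c=Q.mean(0);w=np.linalg.svd(Q-c,full_matrices=False)[2][0];w*=np.sign(w[2])
        Q=Q[np.linalg.norm(np.cross(Q-c,w),axis=1)<.022]
    l=M.T@w;return len(Q),c.round(4),w.round(3),'tilt about tool y',np.degrees(np.arctan2(l[0],-l[2])).round(1),'side',np.degrees(np.arctan2(l[1],-l[2])).round(1),'span',np.ptp(Q@w).round(3)
E
python3 -c "
from h import *
wandview('w2');print(axis('w2'),axis('w2','top'));print(read_state()['tool_pos'],delta([0,0,0],EY))"
```

```text
scene 67 82
top 370 109
(474, array([ 0.612 , -0.277 ,  0.3201]), array([ 0.04 , -0.449,  0.893]), 'tilt about tool y', np.float64(-26.7), 'side', np.float64(-3.0), 'span', np.float64(0.129)) (1045, array([ 0.6025, -0.2823,  0.3377]), array([ 0.106, -0.492,  0.864]), 'tilt about tool y', np.float64(-30.3), 'side', np.float64(0.6), 'span', np.float64(0.147))
[ 0.60911757 -0.31347952  0.34641352] (array([ 0.4262, -0.537 ,  0.3454]), np.float64(-0.04))
```

View pics/w2.png

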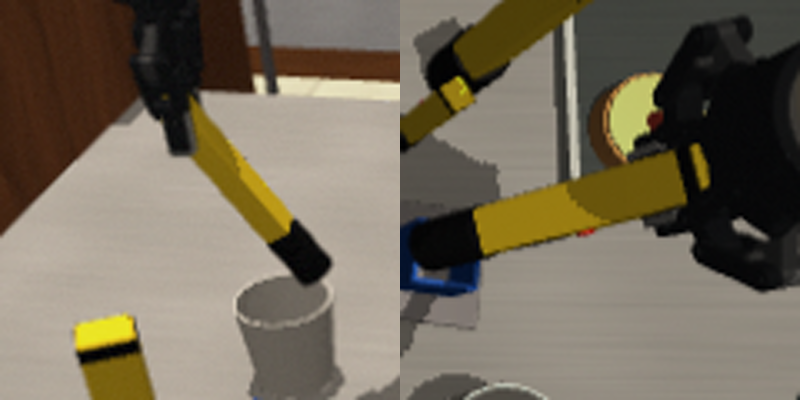

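```bash
cat >> h.py <<'E'
def wand(tag):
    """axis in tool frame: (angle deg, grasp-height axis offset along tool x, nose in world)"""
    P=cloud('top',tag+'t');im=cv2.imread(f'pics/{tag}t.png').astype(int);s=read_state();T=s['tool_pos'];M=R.from_rotvec(s['tcp_rot']).as_matrix()
    m=(im[...,2]-im[...,0]>50)&(im[...,1]-im[...,0]>30);Q=P[m];Q=Q[np.isfinite(Q[:,0])];L=(Q-T)@M
    L=L[(abs(L[:,1])<.012)&(L[:,2]<.14)&(L[:,2]>.0)&(abs(L[:,0])<.13)]
    for _ in range(5):
        p=np.polyfit(L[:,2],L[:,0],1);r=L[:,0]-np.polyval(p,L[:,2]);L=L[abs(r)<max(.003,2*r.std())]
    th=np.arctan(p[0]);off=np.polyval(p,-.019)+.012/np.cos(th)
    nose=np.array([off,0,-.019])+.167*np.array([np.sin(th),0,np.cos(th)])
    w=M@-np.array([np.sin(th),0,np.cos(th)]);return np.degrees(th),off,r.std(),len(L),L[:,1].mean(),T+M@nose,w
H=np.array([.6076,.1354,.062])
E
python3 - <<'E'
from h import *
a=wand('w2');print(a)
g=H+.1*a[6];d=g-a[5];print('angle to N',np.degrees(np.arccos(a[6]@N)),'nose goal',g,'shift',d);T=read_state()['tool_pos'];print('TCP goal',T+d,delta(T+d))
P=cloud('top','w2t');im=cv2.imread('pics/w2t.png');
# top-view nose outline: check projected axis
print(proj('top',[a[5],a[5]+.05*a[6],a[5]+.16*a[6]]).round(1)-[370,109])
E
```

```text
(np.float64(30.303282207403626), np.float64(0.03002277316055458), np.float64(0.0011508349685543987), 455, np.float64(-0.00011507632449707601), array([ 0.58706932, -0.20150139,  0.22108628]), array([ 0.09697757, -0.49405278,  0.86400648]))
angle to N 4.770021465896465 nose goal [0.61729776 0.08599472 0.14840065] shift [ 0.03022843  0.28749612 -0.07268563]
TCP goal [ 0.639346   -0.0259834   0.27372789] (array([0.2762, 0.0854, 0.0724]), 0)
[[-6.  76.3]
 [11.8 71.4]
 [58.9 58.5]]
```

Request:
step_arm(
  commands=[
    {"fingers": 1,"dx": 0.04,"dy": 0.012,"dz": 0,"roll": 0},
    {"fingers": 1,"dx": 0.085,"dy": 0.024,"dz": 0,"roll": 0},
    {"fingers": 1,"dx": 0.13,"dy": 0.036,"dz": 0,"roll": 0},
    {"fingers": 1,"dx": 0.175,"dy": 0.049,"dz": 0,"roll": 0},
    {"fingers": 1,"dx": 0.22,"dy": 0.062,"dz": 0,"roll": 0},
    {"fingers": 1,"dx": 0.26,"dy": 0.073,"dz": 0,"roll": 0},
    {"fingers": 1,"dx": 0.29,"dy": 0.082,"dz": 0,"roll": 0},
    {"fingers": 1,"dx": 0.304,"dy": 0.085,"dz": 0.01,"roll": 0},
  ],
)

```text
time: 13.52
tool_pos: [0.6334, 0.0027, 0.3364]
tcp_rot: [1.99, 2.428, 0.002]
wrist_force: [0.7, -0.1, -1.9]
width: 0.345
grip_force: 26.3
```

Request:
step_arm(
  commands=[
    {"fingers": 1,"dx": 0,"dy": 0,"dz": 0,"roll": 0},
    {"fingers": 1,"dx": 0,"dy": 0,"dz": 0.015,"roll": 0},
    {"fingers": 1,"dx": 0,"dy": 0,"dz": 0.03,"roll": 0},
    {"fingers": 1,"dx": 0,"dy": 0,"dz": 0.045,"roll": 0},
    {"fingers": 1,"dx": 0,"dy": 0,"dz": 0.056,"roll": 0},
    {"fingers": 1,"dx": 0,"dy": 0,"dz": 0.062,"roll": 0},
    {"fingers": 1,"dx": 0,"dy": 0,"dz": 0.062,"roll": 0},
    {"fingers": 1,"dx": 0,"dy": 0,"dz": 0.062,"roll": 0},
  ],
)

```text
time: 14.52
tool_pos: [0.6332, 0.0011, 0.274]
tcp_rot: [1.992, 2.428, 0.001]
wrist_force: [-0.6, 0.1, -1.3]
width: 0.347
grip_force: 26.3
```

```bash
sed -i 's/+.012\/np.cos(th)/-.012\/np.cos(th)/' h.py
python3 - <<'E'
from h import *
wandview('w3');a=wand('w3');print(a);print(axis('w3'),axis('w3','top'))
print(read_state()['tool_pos'])
w=a[6];r=H-a[5];M=R.from_rotvec(read_state()['tcp_rot']).as_matrix()
print('along',r@w,'perp in tool axes',M.T@(r-(r@w)*w),'angN',np.degrees(np.arccos(w@N)))
E
```

```text
scene 179 116
top 212 103
(np.float64(29.639978876077205), np.float64(0.002324946624543002), np.float64(0.0006859939940334216), 205, np.float64(-0.0001989287070583242), array([0.61680851, 0.08437991, 0.14799008]), array([ 0.09556589, -0.48494539,  0.86930727]))
(368, array([0.6378, 0.034 , 0.2468]), array([ 0.06 , -0.505,  0.861]), 'tilt about tool y', np.float64(-30.5), 'side', np.float64(-2.6), 'span', np.float64(0.148)) (340, array([0.6213, 0.0438, 0.2433]), array([ 0.048, -0.58 ,  0.813]), 'tilt about tool y', np.float64(-35.5), 'side', np.float64(-4.6), 'span', np.float64(0.188))
[0.63325046 0.00111333 0.27416516]
along -0.1003737773864844 perp in tool axes [ 0.00222339  0.00083707 -0.00126511] angN 5.3784746490842705
```

View pics/w3.png

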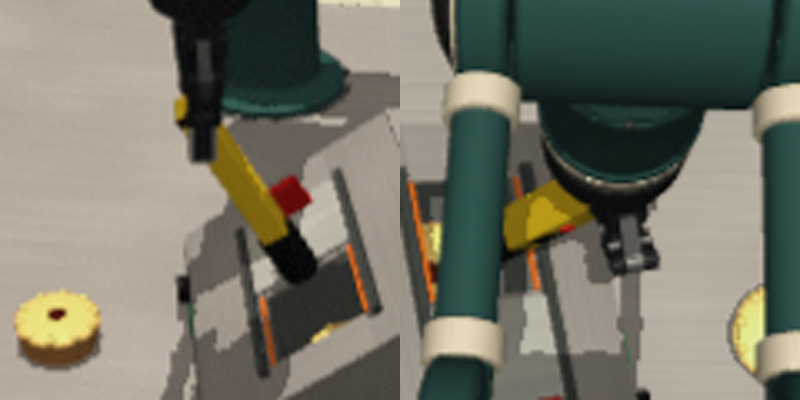

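Run:
```python
from h import *
a=wand('w3');n,w=a[5],a[6];e=np.cross(w,EX);e/=np.linalg.norm(e);f=np.cross(w,e)
im=cv2.imread('pics/w3s.png')[130:220,215:305];im=cv2.resize(im,(720,720)[:2],interpolation=cv2.INTER_CUBIC)[:600]
q=lambda P:((proj('scene',np.array(P))-[215,130]+.5)*8).astype(np.int32)
for z,r in((0,.017),(.05,.017)): cv2.polylines(im,[q([n+z*w+r*(np.cos(t)*e+np.sin(t)*f) for t in np.linspace(0,6.28,40)])],True,(255,0,255),1)
for z in(.05,.14): cv2.polylines(im,[q([n+z*w+x*e+y*f for x,y in((.015,.012),(-.015,.012),(-.015,-.012),(.015,-.012))])],True,(0,255,0),1)
cv2.imwrite('pics/o3.png',im)
```

```text
(no output)
```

View pics/o3.png

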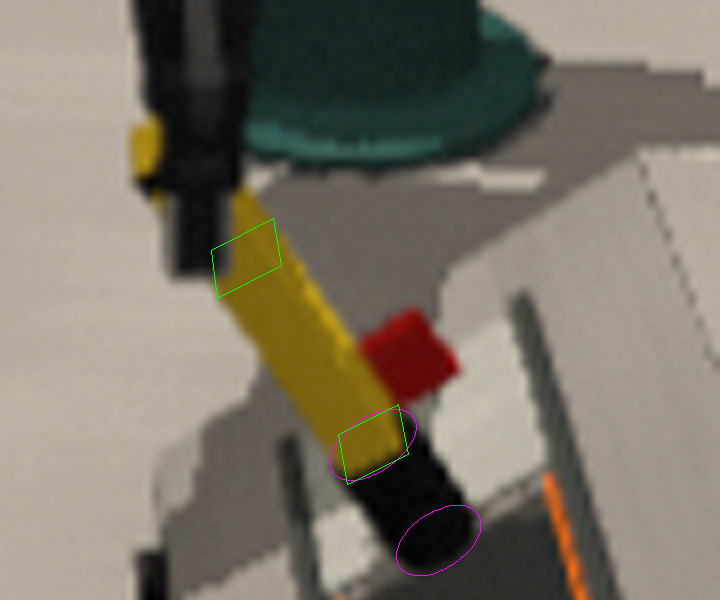

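The model overlay matches the wand: about 10 cm off, line of sight within about 3 mm. Now holding steady.

Request:
step_arm(
  commands=[
    {"fingers": 1,"dx": 0.002,"dy": 0.001,"dz": 0,"roll": 0},
    {"fingers": 1,"dx": 0.002,"dy": 0.001,"dz": 0,"roll": 0},
    {"fingers": 1,"dx": 0.002,"dy": 0.001,"dz": 0,"roll": 0},
    {"fingers": 1,"dx": 0.002,"dy": 0.001,"dz": 0,"roll": 0},
    {"fingers": 1,"dx": 0.002,"dy": 0.001,"dz": 0,"roll": 0},
    {"fingers": 1,"dx": 0.002,"dy": 0.001,"dz": 0,"roll": 0},
    {"fingers": 1,"dx": 0.002,"dy": 0.001,"dz": 0,"roll": 0},
    {"fingers": 1,"dx": 0.002,"dy": 0.001,"dz": 0,"roll": 0},
  ],
)

```text
time: 15.62
tool_pos: [0.6334, 0.0032, 0.2733]
tcp_rot: [-1.992, -2.429, -0.0]
wrist_force: [-0.2, 0.0, -1.8]
width: 0.352
grip_force: 26.3
```

Request:
step_arm(
  commands=[
    {"fingers": 1,"dx": 0,"dy": 0,"dz": 0,"roll": 0},
    {"fingers": 1,"dx": 0,"dy": 0,"dz": 0,"roll": 0},
    {"fingers": 1,"dx": 0,"dy": 0,"dz": 0,"roll": 0},
    {"fingers": 1,"dx": 0,"dy": 0,"dz": 0,"roll": 0},
    {"fingers": 1,"dx": 0,"dy": 0,"dz": 0,"roll": 0},
    {"fingers": 1,"dx": 0,"dy": 0,"dz": 0,"roll": 0},
    {"fingers": 1,"dx": 0,"dy": 0,"dz": 0,"roll": 0},
    {"fingers": 1,"dx": 0,"dy": 0,"dz": 0,"roll": 0},
  ],
)

```text
time: 16.62
tool_pos: [0.6334, 0.0032, 0.2733]
tcp_rot: [-1.992, -2.429, 0.0]
wrist_force: [-0.9, -0.1, -0.4]
width: 0.348
grip_force: 26.3
```

Request:
step_arm(
  commands=[
    {"fingers": 1,"dx": 0,"dy": 0,"dz": 0,"roll": 0},
    {"fingers": 1,"dx": 0,"dy": 0,"dz": 0,"roll": 0},
    {"fingers": 1,"dx": 0,"dy": 0,"dz": 0,"roll": 0},
    {"fingers": 1,"dx": 0,"dy": 0,"dz": 0,"roll": 0},
    {"fingers": 1,"dx": 0,"dy": 0,"dz": 0,"roll": 0},
    {"fingers": 1,"dx": 0,"dy": 0,"dz": 0,"roll": 0},
    {"fingers": 1,"dx": 0,"dy": 0,"dz": -0.02,"roll": 0},
    {"fingers": 1,"dx": 0,"dy": 0,"dz": -0.07,"roll": 0},
  ],
)

```text
time: 17.62
tool_pos: [0.6318, 0.0033, 0.3416]
tcp_rot: [-1.989, -2.425, 0.006]
wrist_force: [1.0, 0.2, -1.9]
width: 0.347
grip_force: 26.4
```

Run:
```python
from h import *
for k in (.06,.08,.1): print(k,delta(HOLD-k*SY+[0,0,.34],-np.array([SY[1],-SY[0],0])))
P=cloud('top','t0');Q=P.reshape(-1,3);Q=Q[np.isfinite(Q[:,0])]
for lo,hi in((.095,.105),): 
    m=(Q[:,2]>lo)&(Q[:,2]<hi)&(Q[:,0]>.38)&(Q[:,0]<.58)&(Q[:,1]<-.15)&(Q[:,1]>-.45);print('tub',m.sum(),Q[m].min(0),Q[m].max(0))
```

```text
0.06 (array([-0.3471, -0.0995,  0.0017]), np.float64(18.28))
0.08 (array([-0.3661, -0.1057,  0.0017]), np.float64(18.28))
0.1 (array([-0.385 , -0.112 ,  0.0017]), np.float64(18.28))
tub 215 [ 0.40852006 -0.3768443   0.09513328] [ 0.50516582 -0.2760033   0.10448522]
```

Request:
step_arm(
  commands=[
    {"fingers": 1,"dx": -0.05,"dy": -0.015,"dz": 0,"roll": 0},
    {"fingers": 1,"dx": -0.1,"dy": -0.03,"dz": 0,"roll": 0},
    {"fingers": 1,"dx": -0.15,"dy": -0.045,"dz": 0,"roll": 3},
    {"fingers": 1,"dx": -0.205,"dy": -0.06,"dz": 0,"roll": 6},
    {"fingers": 1,"dx": -0.26,"dy": -0.076,"dz": 0,"roll": 9},
    {"fingers": 1,"dx": -0.315,"dy": -0.093,"dz": 0,"roll": 12},
    {"fingers": 1,"dx": -0.37,"dy": -0.11,"dz": 0,"roll": 15},
    {"fingers": 1,"dx": -0.42,"dy": -0.125,"dz": 0,"roll": 18},
  ],
)

```text
time: 18.62
tool_pos: [0.5928, -0.4355, 0.3453]
tcp_rot: [2.348, 2.083, 0.001]
wrist_force: [1.3, 0.7, -0.8]
width: 0.35
grip_force: 26.3
```

Run:
```python
from h import *
print(read_state()['tool_pos'],delta(HOLD-.15*SY+[0,0,.171],-np.array([SY[1],-SY[0],0])))
```

```text
[ 0.59277832 -0.43547111  0.34532795] (array([-0.0103, -0.0007,  0.1743]), np.float64(0.15))
```

Request:
step_arm(
  commands=[
    {"fingers": 1,"dx": -0.009,"dy": 0,"dz": 0,"roll": 0},
    {"fingers": 1,"dx": -0.009,"dy": 0,"dz": 0.04,"roll": 0},
    {"fingers": 1,"dx": -0.009,"dy": 0,"dz": 0.08,"roll": 0},
    {"fingers": 1,"dx": -0.009,"dy": 0,"dz": 0.12,"roll": 0},
    {"fingers": 1,"dx": -0.009,"dy": 0,"dz": 0.15,"roll": 0},
    {"fingers": 1,"dx": -0.009,"dy": 0,"dz": 0.174,"roll": 0},
    {"fingers": 1,"dx": -0.009,"dy": 0,"dz": 0.174,"roll": 0},
    {"fingers": 1,"dx": -0.009,"dy": 0,"dz": 0.174,"roll": 0},
  ],
)

```text
time: 19.62
tool_pos: [0.593, -0.4422, 0.1714]
tcp_rot: [2.345, 2.087, 0.001]
wrist_force: [0.0, -0.0, -2.2]
width: 0.35
grip_force: 26.3
```

Run:
```python
from h import *
print(read_state()['tool_pos'],delta(HOLD-.045*SY+[0,0,.171],-np.array([SY[1],-SY[0],0])))
cap('top','w4t');print(wand('w4'))
```

```text
[ 0.59298779 -0.44221085  0.17139212] (array([ 0.1011, -0.0007,  0.0003]), np.float64(0.32))
(np.float64(30.075013045408124), np.float64(0.0018434552021790607), np.float64(0.0014417491720504286), 287, np.float64(-4.721514132822012e-05), array([ 0.60351257, -0.35785218,  0.04625514]), array([-0.06081631, -0.49589138,  0.86625234]))
```

Request:
step_arm(
  commands=[
    {"fingers": 1,"dx": 0.009,"dy": 0,"dz": 0,"roll": 0},
    {"fingers": 1,"dx": 0.018,"dy": 0,"dz": 0,"roll": 0},
    {"fingers": 1,"dx": 0.026,"dy": 0,"dz": 0,"roll": 0},
    {"fingers": 1,"dx": 0.034,"dy": 0,"dz": 0,"roll": 0},
    {"fingers": 1,"dx": 0.042,"dy": 0,"dz": 0,"roll": 0},
    {"fingers": 1,"dx": 0.05,"dy": 0,"dz": 0,"roll": 0},
    {"fingers": 1,"dx": 0.058,"dy": 0,"dz": 0,"roll": 0},
    {"fingers": 1,"dx": 0.066,"dy": 0,"dz": 0,"roll": 0},
  ],
)

```text
time: 20.68
tool_pos: [0.5996, -0.3759, 0.1691]
tcp_rot: [-2.347, -2.087, 0.0]
wrist_force: [-0.2, -2.0, 0.3]
width: 0.346
grip_force: 26.9
```

Request:
step_arm(
  commands=[
    {"fingers": 1,"dx": 0.008,"dy": 0,"dz": 0,"roll": 0},
    {"fingers": 1,"dx": 0.016,"dy": 0,"dz": 0,"roll": 0},
    {"fingers": 1,"dx": 0.024,"dy": 0,"dz": 0,"roll": 0},
    {"fingers": 1,"dx": 0.03,"dy": 0,"dz": 0,"roll": 0},
    {"fingers": 1,"dx": 0.034,"dy": 0,"dz": 0,"roll": 0},
    {"fingers": 1,"dx": 0.034,"dy": 0,"dz": 0,"roll": 0},
  ],
)

```text
time: 21.42
tool_pos: [0.6036, -0.3422, 0.1692]
tcp_rot: [-2.347, -2.087, -0.0]
wrist_force: [-0.9, -0.9, -1.1]
width: 0.344
grip_force: 27.2
```

Request:
step_arm(
  commands=[
    {"fingers": 1,"dx": -0.004,"dy": 0,"dz": 0,"roll": 0},
    {"fingers": 1,"dx": -0.012,"dy": 0,"dz": -0.02,"roll": 0},
    {"fingers": 1,"dx": -0.012,"dy": 0,"dz": -0.06,"roll": 0},
    {"fingers": 1,"dx": -0.012,"dy": 0,"dz": -0.1,"roll": 0},
    {"fingers": 1,"dx": -0.012,"dy": 0,"dz": -0.12,"roll": 0},
    {"fingers": 1,"dx": -0.012,"dy": 0,"dz": -0.12,"roll": 0},
    {"fingers": 1,"dx": -0.012,"dy": 0,"dz": -0.12,"roll": 0},
  ],
)

```text
time: 22.3
tool_pos: [0.6014, -0.3543, 0.2873]
tcp_rot: [-2.346, -2.085, 0.001]
wrist_force: [-0.2, -0.6, -2.0]
width: 0.35
grip_force: 27.2
```

Run:
```python
from h import *
wandview('w5');print(axis('w5'),axis('w5','top'),read_state()['tool_pos'],delta(HOLD+[0,0,.275],-np.array([SY[1],-SY[0],0])))
```

```text
scene 58 98
top 376 118
(446, array([ 0.6098, -0.3483,  0.2571]), array([-0.059,  0.022,  0.998]), 'tilt about tool y', np.float64(1.0), 'side', np.float64(-3.8), 'span', np.float64(0.156)) (533, array([ 0.6015, -0.3452,  0.277 ]), array([ 0.037, -0.06 ,  0.998]), 'tilt about tool y', np.float64(-3.1), 'side', np.float64(2.3), 'span', np.float64(0.171)) [ 0.60118893 -0.35404689  0.28644153] (array([0.0576, 0.0016, 0.0115]), np.float64(0.28))
```

View pics/w5.png

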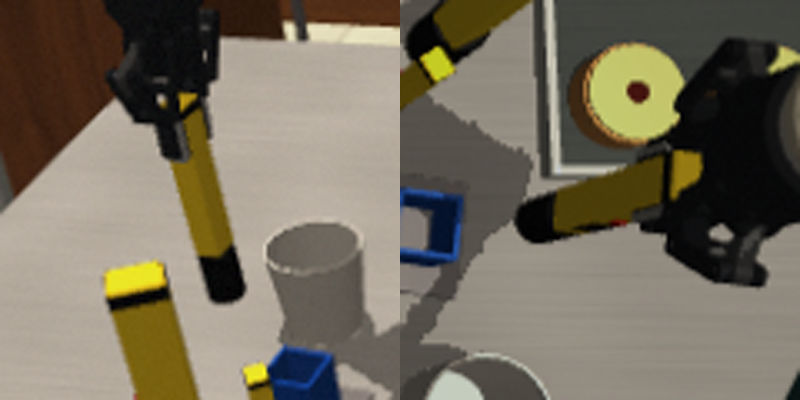

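Run:
```python
from h import *
from scipy.optimize import least_squares
im=cv2.imread('pics/w5s.png').astype(int);s=read_state();T=s['tool_pos'];M=R.from_rotvec(s['tcp_rot']).as_matrix()
sub=np.zeros(im.shape[:2],bool);sub[168:192,112:138]=1
m=sub&(im.max(2)<55);v,u=np.nonzero(m);c=np.array([u.mean(),v.mean()]);print(m.sum(),c,u.min(),u.max(),v.min(),v.max())
def pt(ph,ps,l,off=.002): return T+M@(np.array([off,0,-.019])+l*np.array([np.tan(ph),np.tan(ps),1])/np.sqrt(1+np.tan(ph)**2+np.tan(ps)**2))
f=lambda p:(proj('scene',pt(p[0],0,.167-.024+p[1]))[0]-c)
r=least_squares(f,[0,0]);print('scene: tilt deg',np.degrees(r.x[0]),'dl',r.x[1],r.cost)
im=cv2.imread('pics/w5t.png').astype(int);sub=np.zeros(im.shape[:2],bool);sub[174:194,408:424]=1
# top
m=sub&(im.max(2)<50);v,u=np.nonzero(m);c=np.array([u.mean(),v.mean()]);print(m.sum(),c,u.min(),u.max(),v.min(),v.max())
for d in(-4,-2,0,2,4): print(d,proj('top',[pt(np.radians(d),0,.167),pt(np.radians(d),0,.117)]).round(1))
```

```text
153 [124.50980392 180.5620915 ] 118 130 172 188
scene: tilt deg -0.04192607878113846 dl 0.003592475677359882 5.048709793414476e-28
147 [416.74829932 183.46258503] 410 423 176 190
-4 [[421.  184.9]
 [429.2 181.8]]
-2 [[418.5 184.6]
 [427.3 181.6]]
0 [[416.1 184.3]
 [425.5 181.4]]
2 [[413.7 184. ]
 [423.8 181.2]]
4 [[411.4 183.7]
 [422.  181. ]]
```

Request:
step_arm(
  commands=[
    {"fingers": 1,"dx": 0.03,"dy": 0.001,"dz": 0,"roll": 0},
    {"fingers": 1,"dx": 0.0555,"dy": 0.0015,"dz": 0,"roll": 0},
    {"fingers": 1,"dx": 0.0555,"dy": 0.0015,"dz": 0,"roll": 0},
    {"fingers": 1,"dx": 0.0555,"dy": 0.0015,"dz": 0.03,"roll": 0},
    {"fingers": 1,"dx": 0.0555,"dy": 0.0015,"dz": 0.06,"roll": 0},
    {"fingers": 1,"dx": 0.0555,"dy": 0.0015,"dz": 0.08,"roll": 0},
    {"fingers": 1,"dx": 0.0555,"dy": 0.0015,"dz": 0.09,"roll": 0},
    {"fingers": 1,"dx": 0.0555,"dy": 0.0015,"dz": 0.09,"roll": 0},
  ],
)

```text
time: 23.4
tool_pos: [0.6099, -0.2998, 0.1987]
tcp_rot: [-2.347, -2.087, 0.001]
wrist_force: [-0.2, 0.1, -0.8]
width: 0.349
grip_force: 27.1
```

Run:
```python
from h import *
print(read_state()['wrist_force'],delta(HOLD-.002*SY+[0,0,.1555],-np.array([SY[1],-SY[0],0])))
```

```text
[-0.18713973  0.14734773 -0.82372522] (array([ 0.0007, -0.0007,  0.0432]), np.float64(0.28))
```

Request:
step_arm(
  commands=[
    {"fingers": 1,"dx": 0.0005,"dy": 0,"dz": 0.012,"roll": 0},
    {"fingers": 1,"dx": 0.0005,"dy": 0,"dz": 0.024,"roll": 0},
    {"fingers": 1,"dx": 0.0005,"dy": 0,"dz": 0.034,"roll": 0},
    {"fingers": 1,"dx": 0.0005,"dy": 0,"dz": 0.04,"roll": 0},
    {"fingers": 1,"dx": 0.0005,"dy": 0,"dz": 0.042,"roll": 0},
    {"fingers": 1,"dx": 0.0005,"dy": 0,"dz": 0.042,"roll": 0},
  ],
)

```text
time: 24.15
tool_pos: [0.6103, -0.2993, 0.1573]
tcp_rot: [2.348, 2.087, 0.0]
wrist_force: [0.9, 0.7, -2.0]
width: 0.349
grip_force: 27.1
```

Request:
step_arm(
  commands=[
    {"fingers": 1,"dx": 0,"dy": 0,"dz": 0,"roll": 0},
    {"fingers": 0.3,"dx": 0,"dy": 0,"dz": 0,"roll": 0},
    {"fingers": 0,"dx": 0,"dy": 0,"dz": 0,"roll": 0},
    {"fingers": -1,"dx": 0,"dy": 0,"dz": 0,"roll": 0},
    {"fingers": -1,"dx": 0,"dy": 0,"dz": 0,"roll": 0},
    {"fingers": -1,"dx": 0,"dy": 0,"dz": 0,"roll": 0},
    {"fingers": -1,"dx": 0,"dy": 0,"dz": 0,"roll": 0},
  ],
)

```text
time: 25.02
tool_pos: [0.6103, -0.2992, 0.1573]
tcp_rot: [2.348, 2.087, 0.0]
wrist_force: [1.1, 0.2, -0.4]
width: 1.002
grip_force: 0.0
```

Request:
step_arm(
  commands=[
    {"fingers": -1,"dx": 0,"dy": 0,"dz": -0.03,"roll": 0},
    {"fingers": -1,"dx": 0,"dy": 0,"dz": -0.06,"roll": 0},
    {"fingers": -1,"dx": 0,"dy": 0,"dz": -0.09,"roll": 0},
    {"fingers": -1,"dx": 0,"dy": 0,"dz": -0.12,"roll": 0},
    {"fingers": -1,"dx": 0,"dy": 0,"dz": -0.12,"roll": 0},
  ],
)

```text
time: 25.65
tool_pos: [0.6119, -0.3001, 0.2812]
tcp_rot: [2.343, 2.083, 0.004]
wrist_force: [0.0, 0.8, -0.6]
width: 1.003
grip_force: 0.0
```

Run:
```python
from h import *
print(read_state()['tool_pos'],delta([.495,.047,.27],EY))
```

```text
[ 0.61193597 -0.30012237  0.28117401] (array([ 0.3311, -0.1568,  0.0094]), np.float64(-17.96))
```

Request:
step_arm(
  commands=[
    {"fingers": -1,"dx": 0.05,"dy": -0.023,"dz": 0,"roll": 0},
    {"fingers": -1,"dx": 0.1,"dy": -0.046,"dz": 0,"roll": -3},
    {"fingers": -1,"dx": 0.15,"dy": -0.07,"dz": 0,"roll": -6},
    {"fingers": -1,"dx": 0.2,"dy": -0.093,"dz": 0,"roll": -9},
    {"fingers": -1,"dx": 0.25,"dy": -0.116,"dz": 0,"roll": -12},
    {"fingers": -1,"dx": 0.3,"dy": -0.14,"dz": 0,"roll": -15},
    {"fingers": -1,"dx": 0.334,"dy": -0.155,"dz": 0,"roll": -18},
    {"fingers": -1,"dx": 0.334,"dy": -0.155,"dz": 0,"roll": -18},
  ],
)

```text
time: 26.65
tool_pos: [0.4939, 0.0527, 0.2758]
tcp_rot: [-1.986, -2.431, 0.002]
wrist_force: [0.5, -1.3, -0.1]
width: 1.0
grip_force: 0.0
```

Run:
```python
from h import *
print(read_state()['tool_pos'],delta([.497,.0495,.132],EY))
cap('top','t6');P=cloud('top','t6');Q=P.reshape(-1,3);Q=Q[np.isfinite(Q[:,0])]
m=(Q[:,2]>.19)&(Q[:,2]<.215)&(abs(Q[:,0]-.609)<.04)&(abs(Q[:,1]+.297)<.04);r=Q[m];print('wandtop',m.sum(),r.mean(0),r.min(0),r.max(0))
```

```text
[0.49385257 0.0526723  0.27580225] (array([-0.0038,  0.0027,  0.1438]), np.float64(0.26))
wandtop 166 [ 0.61117835 -0.29450352  0.20106228] [ 0.595569   -0.3080672   0.19039974] [ 0.62789519 -0.28168957  0.20636179]
```

The wand stands in its holder (top at z 0.201, within about 3 mm of the start). Next, gripping the handle to shut the hatch.

Request:
step_arm(
  commands=[
    {"fingers": -1,"dx": -0.003,"dy": 0.003,"dz": 0.04,"roll": 0},
    {"fingers": -1,"dx": -0.003,"dy": 0.003,"dz": 0.08,"roll": 0},
    {"fingers": -1,"dx": -0.003,"dy": 0.003,"dz": 0.12,"roll": 0},
    {"fingers": -1,"dx": -0.003,"dy": 0.003,"dz": 0.142,"roll": 0},
    {"fingers": -1,"dx": -0.003,"dy": 0.003,"dz": 0.142,"roll": 0},
    {"fingers": -1,"dx": -0.003,"dy": 0.003,"dz": 0.142,"roll": 0},
  ],
)

```text
time: 27.45
tool_pos: [0.4997, 0.0475, 0.1359]
tcp_rot: [1.993, 2.427, 0.001]
wrist_force: [0.2, -0.1, 0.7]
width: 0.999
grip_force: 0.0
```

Request:
step_arm(
  squeeze=25,
  commands=[
    {"fingers": 1,"dx": 0,"dy": 0,"dz": 0,"roll": 0},
    {"fingers": 1,"dx": 0,"dy": 0,"dz": 0,"roll": 0},
    {"fingers": 1,"dx": 0,"dy": 0,"dz": 0,"roll": 0},
    {"fingers": 1,"dx": 0,"dy": 0,"dz": 0,"roll": 0},
    {"fingers": 1,"dx": 0,"dy": 0,"dz": 0,"roll": 0},
    {"fingers": 1,"dx": 0,"dy": 0,"dz": 0,"roll": 0},
    {"fingers": 1,"dx": 0,"dy": 0,"dz": 0,"roll": 0},
  ],
)

```text
time: 28.32
tool_pos: [0.499, 0.0483, 0.1356]
tcp_rot: [1.992, 2.429, 0.0]
wrist_force: [-0.6, -0.6, 3.7]
width: 0.133
grip_force: 28.2
```

Request:
step_arm(
  commands=[
    {"fingers": 1,"dx": 0,"dy": 0.02,"dz": 0,"roll": 0},
    {"fingers": 1,"dx": 0,"dy": 0.04,"dz": 0,"roll": 0},
    {"fingers": 1,"dx": 0,"dy": 0.06,"dz": 0,"roll": 0},
    {"fingers": 1,"dx": 0,"dy": 0.078,"dz": 0,"roll": 0},
    {"fingers": 1,"dx": 0,"dy": 0.09,"dz": 0,"roll": 0},
    {"fingers": 1,"dx": 0,"dy": 0.096,"dz": 0,"roll": 0},
    {"fingers": 1,"dx": 0,"dy": 0.098,"dz": 0,"roll": 0},
    {"fingers": 1,"dx": 0,"dy": 0.098,"dz": 0,"roll": 0},
  ],
)

```text
time: 29.32
tool_pos: [0.5955, 0.0678, 0.1356]
tcp_rot: [1.992, 2.429, 0.002]
wrist_force: [-0.2, 1.4, 4.4]
width: 0.133
grip_force: 28.2
```

Request:
step_arm(
  commands=[
    {"fingers": 1,"dx": 0,"dy": 0.002,"dz": 0,"roll": 0},
    {"fingers": 1,"dx": 0,"dy": 0.003,"dz": 0,"roll": 0},
    {"fingers": 1,"dx": 0,"dy": 0.003,"dz": 0,"roll": 0},
    {"fingers": 1,"dx": 0,"dy": 0.003,"dz": 0,"roll": 0},
  ],
)

```text
time: 29.82
tool_pos: [0.5965, 0.068, 0.1356]
tcp_rot: [-1.991, -2.428, 0.003]
wrist_force: [-5.7, 1.3, 8.9]
width: 0.133
grip_force: 28.7
```

Request:
step_arm(
  commands=[
    {"fingers": 1,"dx": 0,"dy": 0.002,"dz": 0,"roll": 0},
    {"fingers": 1,"dx": 0,"dy": 0.003,"dz": 0,"roll": 0},
    {"fingers": 1,"dx": 0,"dy": 0.003,"dz": 0,"roll": 0},
    {"fingers": 1,"dx": 0,"dy": 0.003,"dz": 0,"roll": 0},
  ],
)

```text
time: 30.32
tool_pos: [0.5965, 0.068, 0.1356]
tcp_rot: [-1.988, -2.425, 0.01]
wrist_force: [-13.7, -0.5, 14.7]
width: 0.129
grip_force: 29.7
```

Request:
step_arm(
  commands=[
    {"fingers": 1,"dx": 0,"dy": -0.003,"dz": 0,"roll": 0},
    {"fingers": 1,"dx": 0,"dy": -0.003,"dz": 0,"roll": 0},
    {"fingers": -1,"dx": 0,"dy": -0.003,"dz": 0,"roll": 0},
    {"fingers": -1,"dx": 0,"dy": -0.003,"dz": 0,"roll": 0},
    {"fingers": -1,"dx": 0,"dy": -0.003,"dz": 0,"roll": 0},
    {"fingers": -1,"dx": 0,"dy": -0.003,"dz": 0,"roll": 0},
    {"fingers": -1,"dx": 0,"dy": -0.003,"dz": 0,"roll": 0},
  ],
)

```text
time: 31.2
tool_pos: [0.598, 0.068, 0.1352]
tcp_rot: [-1.992, -2.429, 0.0]
wrist_force: [-0.3, 0.5, 0.3]
width: 0.999
grip_force: 0.0
```

Request:
step_arm(
  commands=[
    {"fingers": -1,"dx": 0,"dy": 0,"dz": -0.04,"roll": 0},
    {"fingers": -1,"dx": 0,"dy": 0,"dz": -0.08,"roll": 0},
    {"fingers": -1,"dx": 0,"dy": 0,"dz": -0.12,"roll": 0},
    {"fingers": -1,"dx": 0.06,"dy": -0.03,"dz": -0.15,"roll": 0},
    {"fingers": -1,"dx": 0.12,"dy": -0.06,"dz": -0.15,"roll": 0},
    {"fingers": -1,"dx": 0.17,"dy": -0.09,"dz": -0.15,"roll": 0},
    {"fingers": -1,"dx": 0.2,"dy": -0.1,"dz": -0.15,"roll": 0},
    {"fingers": -1,"dx": 0.2,"dy": -0.1,"dz": -0.15,"roll": 0},
  ],
)

```text
time: 32.2
tool_pos: [0.4592, 0.2466, 0.2856]
tcp_rot: [-1.987, -2.433, -0.001]
wrist_force: [0.2, -0.1, -0.6]
width: 0.999
grip_force: 0.0
```

Run:
```python
from h import *
t,_=cap('top','t7');s,_=cap('scene','s7');P=cloud('top','t7');Q=P.reshape(-1,3);Q=Q[np.isfinite(Q[:,0])]
m=(Q[:,2]>.19)&(Q[:,2]<.215)&(abs(Q[:,0]-.609)<.04)&(abs(Q[:,1]+.297)<.04);r=Q[m];print('wandtop',m.sum(),r.mean(0),r.min(0),r.max(0))
for n,im in(('top',t),('scene',s)):
    Pn=cloud(n,n[0]+'7');I=im.astype(int);m=(I[...,2]>140)&(I[...,1]<60)&(I[...,0]<60)
    Q=Pn[m];Q=Q[np.isfinite(Q[:,0])&(Q[:,1]>-.1)&(Q[:,1]<.2)];print(n,len(Q),Q.mean(0))
print(read_state()['joint_vel'].round(4),read_state()['tool_pos'])
```

```text
wandtop 166 [ 0.61081245 -0.29529586  0.20084401] [ 0.59559496 -0.31024714  0.19063261] [ 0.62772414 -0.28325022  0.20498223]
top 70 [0.59628345 0.067924   0.15346609]
scene 35 [0.59905528 0.07278695 0.15238083]
[-0.0322  0.0071 -0.0042  0.0006  0.002   0.0002] [0.4608217  0.24459858 0.2853637 ]
```

The handle is at the shut position (x 0.596 compared with 0.597 computed), and the wand is standing. Handing in.

Request:
step_arm(
  commands=[
    {"fingers": -1,"dx": 0,"dy": 0,"dz": 0,"roll": 0},
    {"fingers": -1,"dx": 0,"dy": 0,"dz": 0,"roll": 0},
    {"fingers": -1,"dx": 0,"dy": 0,"dz": 0,"roll": 0},
  ],
)

```text
time: 32.67
tool_pos: [0.4613, 0.2439, 0.2851]
tcp_rot: [-1.994, -2.428, 0.0]
wrist_force: [-0.7, -0.4, -0.3]
width: 0.998
grip_force: 0.0
```

```bash
python3 -c "
from workcell import *
print(finish_job())"
```

```text
the job is handed in; nothing more can be done
None
```

I handed the job in at about 33 s with all five steps done: hatch opened, wand held about 10 cm from the pie's hole for over 2 s, wand back standing in its holder, hatch shut; no verdict came back, and I did not re-measure the tub, shaker or loose pie at the end.

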